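# Put the matching shelf fittings away in the desk drawer

## Task

Move whatever red tins stand in front of the small desk drawer up onto the top of its green unit, then pull the drawer open and put in every fitting from the two bins that has the same shape as the sample on the yellow card. Then push the drawer fully shut; leave the samples, the other fittings and everything else on the desk where they are.

Things in the scene. Friction and masses are not known exactly. Their poses are not given: they have to be found in the camera images.
- unit: sage-green one-drawer desk unit, 240 (x) x 220 (y) x 75 high, fixed, with a flat clear top (its front edge 15 mm behind that of the shut drawer front); origin at the centre of its underside; its front faces its own -x and the drawer slides out along its own -x
- drawer (a joint): how far the drawer is out, m: 0 shut, 0.166 at its stop; slides easily (about 1 N) and stays where it is left
- drawer_handle (a point): middle of the drawer's brass bar handle, 11 mm thick, 110 long along the unit's y, 46 mm in front of the drawer front, about 43 mm above the desk; moves with the drawer
- drawer_in (a point): centre of the drawer's inner floor (about 22 mm above the desk; axes as the unit's); inside it is 195 (x) x 178 (y); side and back walls rise 31 mm above the floor, the front panel 40 mm. Moves with the drawer; with the drawer out by d m, the floor from own x = -0.097 to about d - 0.10 m is uncovered
- bin_left: white shallow bin on the robot's left, 308 (x) x 213 (y), floor 3 mm thick, walls 4 thick and 12 high over the desk; fixed; origin at the centre of its underside. Holds mixed fittings, no two touching at the start
- bin_right: the same kind of bin on the robot's right
- card: yellow card 100 x 100, 3 thick, fixed, on the desk behind one of the bins (seen from the robot); the one sample lying on it shows the shape wanted (samples of the two other shapes lie on a grey felt mat 100 x 180, 3 thick, behind the other bin); origin at the centre of its underside
- sample_angle: the sample piece of its shape, lying on the card or on the mat, not to be moved: exactly like angle_1
- sample_tee: the sample piece of its shape, lying on the card or on the mat, not to be moved: exactly like tee_1
- sample_fork: the sample piece of its shape, lying on the card or on the mat, not to be moved: exactly like fork_1
- angle_1: an L-shaped fitting: bar 52 x 12 along its own x (x -26 to 26, y -6 to 6) with one foot 12 wide at the +x end (x 14 to 26) reaching to y = 28; dark steel, 12 mm thick, about 60 g, lying flat; origin (own x = y = 0) on the bar's middle line, on the underside, z up. Sizes in mm; starts in one of the bins, or is absent
- angle_2: a fitting exactly like angle_1; starts in one of the bins, or is absent
- angle_3: a fitting exactly like angle_1; starts in one of the bins, or is absent
- angle_4: a fitting exactly like angle_1; starts in one of the bins, or is absent
- tee_1: a T-shaped fitting: bar 12 wide along its own x (x -26 to 14, y -6 to 6) with a crossbar 12 wide at the +x end (x 14 to 26, y -24 to 24); dark steel, 12 mm thick, about 60 g, lying flat; origin (own x = y = 0) on the bar's middle line, on the underside, z up. Sizes in mm; starts in one of the bins, or is absent
- tee_2: a fitting exactly like tee_1; starts in one of the bins, or is absent
- tee_3: a fitting exactly like tee_1; starts in one of the bins, or is absent
- tee_4: a fitting exactly like tee_1; starts in one of the bins, or is absent
- fork_1: a U-shaped fitting: bar 60 x 12 along its own x (x -30 to 30, y -6 to 6) with two prongs 12 wide at its ends (x -30 to -18 and 18 to 30) reaching to y = 28; dark steel, 12 mm thick, about 60 g, lying flat; origin (own x = y = 0) on the bar's middle line, on the underside, z up. Sizes in mm; starts in one of the bins, or is absent
- fork_2: a fitting exactly like fork_1; starts in one of the bins, or is absent
- fork_3: a fitting exactly like fork_1; starts in one of the bins, or is absent
- fork_4: a fitting exactly like fork_1; starts in one of the bins, or is absent
- tin_1: closed red tin of screws, 70 (own x) x 46 (own y) x 30 high, about 120 g, loose, standing on the desk in front of the drawer, in its way; origin at the centre of its underside, z up
- tin_2: a tin exactly like tin_1, beside it, or absent
Mind the look-alikes: they are no part of the job. What is shaped like the angle_4 but turquoise is not meant.

How it is judged:
By the outcome, as a careful person would: the job done as asked, in the order asked, and still so for the second after the job is handed in, with the robot touching nothing.
Of angle_1, angle_2, angle_3, angle_4 only 3 to 4 are there at a start; the rules pass over those that are not, and their reading is None.
Of tee_1, tee_2, tee_3, tee_4 only 3 to 4 are there at a start; the rules pass over those that are not, and their reading is None.
Of fork_1, fork_2, fork_3, fork_4 only 3 to 4 are there at a start; the rules pass over those that are not, and their reading is None.
Of tin_1, tin_2 only 1 to 2 are there at a start; the rules pass over those that are not, and their reading is None.
At some moment in a run one of angle_1, tee_1, fork_1, angle_2, tee_2, fork_2, angle_3, tee_3, fork_3 may be knocked a few centimetres aside while the robot is not near it.
Once in a run the grip may slacken for a moment while it holds something.
It also fails if it takes over 210 s, if anything falls off the work surface, if the arm or the gripper's body presses on something with over 40 N, if the wrist force passes 120 N, or if a joint passes its speed limit or range.

## Robot

A 7-joint arm with a two-finger parallel gripper is mounted at the origin on the work surface. World frame = base frame: x ahead of the robot, y to its left, z up, the work surface at z = 0. Lengths are in mm, angles in rad, forces in N, time in s.
With the tool pointing down it reaches from about 400 to 850 mm from the base axis. Payload 4.5 kg.
Tool frame: the origin (TCP) lies at the very end of the fingers, on their centre line; the grasp point (between the pads) lies 19 mm behind it; z points along the fingers, y is the line along which they close (so a half turn about z gives the same grasp; the last joint's range is limited). The gripper opens to 88 mm and grips with 3 to 60 N. Pads are 18 mm wide; open, the fingers measure 123 mm over their backs; the gripper's body (75 mm by 187 mm) begins 45 mm behind the grasp point.
Start: joints at [1.34, 0.689, -0.195, 1.565, 0.157, 0.902, -0.215], TCP at [163.601, -603.231, 238.743] pointing down, gripper open.
Joint ranges: [-3.01, 3.01], [-0.46, 2.08], [-1.47, 1.51], [0.13, 2.56], [-1, 4.14], [0.04, 2.09], [-2.66, 2.66]. Speed limits (rad/s): [2.57, 2.57, 3.14, 3.14, 3.14, 3.14, 3.14].

## Interface

Orientations are given as a rotation vector (axis times angle).
In Python, from bench import env gives the robot as it stands.
- The arm moves only by the tool arm_command, never from a script. Its argument "deltas" is one flat list of numbers, 6 for each row, row after row: the shift along the tool's x, y, z in m, then the turn, a rotation vector about the tool's x, y, z in rad. A call has 1 to 5 rows; each row shifts and turns the commanded pose from where the row before left it, along the tool's axes as they then stand; what a row does not reach is not made up. A row lasts 1/10 s, in which the tool goes at most 50 mm and 8.59 degrees, less where a joint would pass 70% of its speed; a pose out of reach is approached as far as the arm can. A call with a gripper value outside its range is refused whole. "grip" is the closure in counts, from 0 (fully open) to 255 (shut), set as the call begins (left out, the last holds). The fingers move at their own pace and stop on an object; the grip force is fixed at half the most. Time passes only in rows, so rows that do not move let the fingers close. It gives the time, the measured TCP pose, the force, the opening and the grip force at its end, in the units of the state.
- env.get_state(): the state, without advancing time (a new reading comes with each control period).
- env.grab_frame(name): name is "scene" or "top" or "wrist"; returns a dict with "img" (420x560x3 uint8, red, green, blue), "mtx" (3x3 intrinsics, pixels), "R" (3x3) and "t" (3): a world point X has camera coordinates R X + t; the wrist camera has in their place "tool_from_camera" (4x4, takes a point from camera to tool coordinates, whose origin is the TCP and whose axes are the flange's). Camera axes: x right, y down, z forward; pixel columns grow to the right and rows downward; lengths in mm; the calibration is good to about 2 mm. A picture is of the moment at which its call begins: read the wrist's pose just before it. There is no depth.
- env.hand_in(): hands the job in; it is judged then, once.
The state is a dict: "t": time; "q": joint angles; "qd": joint speeds; "tau": joint torques, N m; "tcp_pos": TCP position; "tcp_rot": TCP orientation; "contact_force": force on the tool from outside, world axes, zero at the start; "ft_torque": the same for the moment, N m; "opening": opening from 0.0 (shut) to 1.0 (fully open); "finger_force": force on a finger pad.
Only numpy, scipy, OpenCV 4.12 (cv2) and the standard library are available. Lean on these libraries where they do the work, as an engineer would, in place of code of your own. Each camera call takes 0.05 s, during which the arm holds its last target. There are 200 camera calls.

## Working session

There is one attempt and no reset: what is moved stays moved. The work goes in short steps, Python scripts to look and compute and a tool call to move; the robot and the scene stay as the last step left them, time stands still between calls to the robot, and variables do not carry over. Pictures are saved under pics/ and viewed, at most 14 in all, crops included, and the job is handed in when it is done.

Besides the shell and the picture viewer there is one more tool, called after ">>>" by a JSON object that holds its "api" and its "payload", one argument or row to a line. arm_command: Moves the arm, as the interface text tells. Its arguments: {"type":"object","properties":{"deltas":{"type":"array"},"grip":{"type":"number"}},"required":["deltas"]}

```bash
ls; mkdir -p pics
python3 - <<'E'
from bench import env
import cv2
s=env.get_state()
print({k:(v if not hasattr(v,'round') else v) for k,v in s.items()})
for n in ("top","scene"):
    f=env.grab_frame(n); cv2.imwrite(f"pics/{n}0.png",f["img"][:,:,::-1]); print(n,f["mtx"].tolist(),f["R"].tolist(),f["t"].tolist())
E
```

```text
pics
{'t': 0.0, 'q': array([ 1.33979458,  0.68998767, -0.19448602,  1.56635875,  0.15728933,
        0.90248056, -0.2150903 ]), 'qd': array([ 1.36037787e-03, -5.80067622e-04, -2.85872322e-03, -1.25005516e-04,
        6.30693358e-04,  7.00165084e-05,  1.43875342e-03]), 'tau': array([ 1.51059010e-05, -5.27564549e+01, -1.26726028e+00, -1.53429562e+01,
       -5.27778617e-02,  6.43584921e-03,  1.63317918e-04]), 'tcp_pos': array([ 163.3470932 , -602.61621291,  237.90309726]), 'tcp_rot': array([-3.11229299e+00, -4.14602402e-01,  6.01187623e-04]), 'contact_force': array([ 0.72214335, -1.27981241,  0.64177622]), 'ft_torque': array([ 0.06291844, -0.00991173,  0.02400883]), 'finger_force': 0.0, 'opening': 1.0049173466773853}
top [[546.4070739929468, 0.0, 271.20733703084704], [0.0, 546.4070739929468, 206.7293238022049], [0.0, 0.0, 1.0]] [[0.011324413663220047, -0.9999324528275945, -0.0026167608555130667], [-0.9776964482971191, -0.010523660287395346, -0.20975916561941735], [0.2097174590785968, 0.004933797355604224, -0.9777495819489113]] [-15.957479607260979, 552.6887312142446, 1077.94009128726]
scene [[531.6720176496176, 0.0, 275.1704824555925], [0.0, 531.6720176496176, 212.00861110940622], [0.0, 0.0, 1.0]] [[0.7598366521310527, 0.6497646330776709, -0.021311585574838497], [0.43004143007175194, -0.5269358655498565, -0.7330777325898437], [-0.4875578227247679, 0.54785446534519, -0.6798108959859499]] [-388.1115271985945, -187.21826733765624, 1617.510913847016]
```

View pics/top0.png

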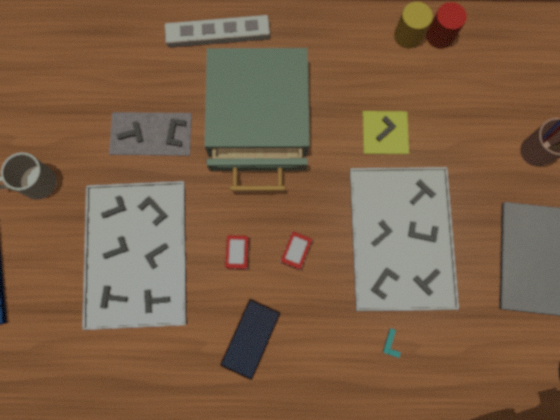

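View pics/scene0.png

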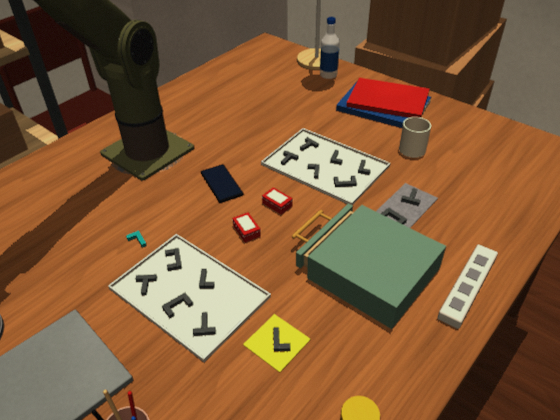

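The card shows the angle (L) sample near (386,130). Red tins stand at about (237,252) and (297,250). The handle is at (258,187) and the drawer looks slightly ajar. Next I'll measure.

```bash
cat > h.py <<'E'
import numpy as np, cv2
from scipy.spatial.transform import Rotation as Ro
from bench import env
def px2w(f,uv,z):
    uv=np.atleast_2d(np.asarray(uv,float)); K,R,t=f["mtx"],f["R"],f["t"]
    d=(np.linalg.inv(K)@np.c_[uv,np.ones(len(uv))].T).T@R; c=-R.T@t
    return c+d*((z-c[2])/d[:,2])[:,None]
def w2px(f,X):
    c=np.atleast_2d(X)@f["R"].T+f["t"]; p=c@f["mtx"].T; return p[:,:2]/p[:,2:]
def rectify(f,z,x0,x1,y0,y1,s):
    """top-down map, s px/mm; row=(x1-x)*s, col=(y1-y)*s"""
    c=np.array([[x1,y1,z],[x1,y0,z],[x0,y0,z],[x0,y1,z]],float); W,H=(y1-y0)*s,(x1-x0)*s
    M=cv2.getPerspectiveTransform(w2px(f,c).astype(np.float32),np.float32([[0,0],[W,0],[W,H],[0,H]]))
    return cv2.warpPerspective(f["img"],M,(int(W),int(H)),flags=cv2.INTER_CUBIC)
def state():
    s=env.get_state(); R=Ro.from_rotvec(s["tcp_rot"]).as_matrix()
    return s,np.array(s["tcp_pos"]),R,np.arctan2(R[1,0],R[0,0])
def plan(x,y,z,yaw=None,n=None,start=None):
    """n equal rows from current pose to target, pointing down; yaw = heading of tool x (mod pi choice left to caller)"""
    if start is None: s,p,R,y0=state()
    else: p,y0=np.array(start[:3],float),start[3]; R=None
    if yaw is None: yaw=y0
    Rc=Ro.from_euler('z',y0)*Ro.from_euler('x',np.pi)
    d=np.array([x,y,z])-p; dy=yaw-y0
    if n is None: n=int(max(np.ceil(np.linalg.norm(d)/45),np.ceil(abs(dy)/.14),1))
    rz=-dy/n; M=sum((Rc*Ro.from_euler('z',k*rz)).as_matrix() for k in range(n))
    sft=np.linalg.solve(M,d)/1000
    tilt=None
    if R is not None:
        tilt=(Ro.from_matrix(R).inv()*Rc).as_rotvec().round(3)
    print(f"n={n} row: {sft.round(4).tolist()} 0,0,{rz:.4f}  tilt {tilt}")
    return [x,y,z,yaw]
E
python3 - <<'E'
from h import *
f=env.grab_frame("top"); im=f["img"]; hsv=cv2.cvtColor(im,cv2.COLOR_RGB2HSV)
print("cam",-f["R"].T@f["t"])
# tins
m=((hsv[...,0]<6)|(hsv[...,0]>174))&(hsv[...,1]>170)&(hsv[...,2]>110)
cs,_=cv2.findContours(m.astype(np.uint8),cv2.RETR_EXTERNAL,2)
for c in cs:
    if cv2.contourArea(c)>200:
        w=px2w(f,c[:,0],25)[:,:2].astype(np.float32); print("red",cv2.minAreaRect(w))
# green unit
m=(hsv[...,0]>45)&(hsv[...,0]<90)&(hsv[...,1]>40)&(hsv[...,2]>50)
cs,_=cv2.findContours(cv2.morphologyEx(m.astype(np.uint8),cv2.MORPH_OPEN,np.ones((3,3))),cv2.RETR_EXTERNAL,2)
for c in cs:
    if cv2.contourArea(c)>400:
        w=px2w(f,c[:,0],75)[:,:2].astype(np.float32); print("green",cv2.minAreaRect(w))
        a=cv2.approxPolyDP(c,4,True)[:,0]; print(a.tolist(), px2w(f,a,75)[:,:2].round().tolist())
# brass
m=(hsv[...,0]>12)&(hsv[...,0]<28)&(hsv[...,1]>120)&(hsv[...,2]>110); m[:165]=0;m[200:]=0;m[:,:225]=0;m[:,295:]=0
cs,_=cv2.findContours(m.astype(np.uint8),cv2.RETR_EXTERNAL,2)
for c in cs:
    if cv2.contourArea(c)>20: print("brass",cv2.boundingRect(c),cv2.minAreaRect(px2w(f,c[:,0],43)[:,:2].astype(np.float32)))
# yellow
m=(hsv[...,0]>24)&(hsv[...,0]<35)&(hsv[...,1]>150); cs,_=cv2.findContours(m.astype(np.uint8),cv2.RETR_EXTERNAL,2)
for c in cs:
    if cv2.contourArea(c)>400: print("yel",cv2.minAreaRect(px2w(f,c[:,0],3)[:,:2].astype(np.float32)))
# fittings: dark
m=(im.max(2)<95)&(hsv[...,1]<110); m[:170]=0
cs,_=cv2.findContours(m.astype(np.uint8),cv2.RETR_EXTERNAL,2)
for c in cs:
    A=cv2.contourArea(c)
    if 80<A<600:
        w=px2w(f,c[:,0],14)[:,:2].astype(np.float32); print("fit",w.mean(0).round(),"area",round(cv2.contourArea(w)),"hull",round(cv2.contourArea(cv2.convexHull(w))),np.round(cv2.minAreaRect(w)[1]))
L=rectify(f,14,300,720,170,430,2); Rr=rectify(f,14,300,720,-380,-120,2)
hh=min(L.shape[0],Rr.shape[0]); o=np.hstack([L,Rr])[:, :]
print(o.shape); o=cv2.resize(o,None,fx=.7,fy=.7,interpolation=cv2.INTER_AREA); cv2.imwrite("pics/rect.png",o[:,:,::-1])
E
```

```text
cam [ 314.47966164  -15.45843124 1169.84524382]
red ((1018.6522216796875, -420.81207275390625), (64.72093200683594, 67.29924774169922), 87.00989532470703)
brass (225, 168, 70, 32) ((606.6917114257812, 15.863037109375), (68.12521362304688, 147.48849487304688), 0.6144527196884155)
yel ((1031.5643310546875, -347.6990966796875), (63.520172119140625, 62.494144439697266), 21.962600708007812)
fit [361. 232.] area 714 hull 1405 [44. 50.]
fit [366. 325.] area 752 hull 1471 [53. 44.]
fit [ 409. -342.] area 709 hull 1352 [43. 50.]
fit [ 403. -248.] area 743 hull 1673 [30. 57.]
fit [455. 235.] area 617 hull 1085 [32. 49.]
fit [467. 318.] area 640 hull 1097 [33. 51.]
fit [ 508. -336.] area 768 hull 1709 [58. 31.]
fit [ 507. -245.] area 454 hull 885 [27. 50.]
fit [ 460. -499.] area 766 hull 1382 [  7. 225.]
fit [553. 245.] area 865 hull 1747 [59. 31.]
fit [554. 329.] area 678 hull 1174 [33. 51.]
fit [ 599. -338.] area 644 hull 1292 [42. 50.]
fit [602. 499.] area 2779 hull 3475 [56. 82.]
fit [619. 555.] area 1302 hull 1441 [36. 50.]
(840, 1040, 3)
```

View pics/rect.png

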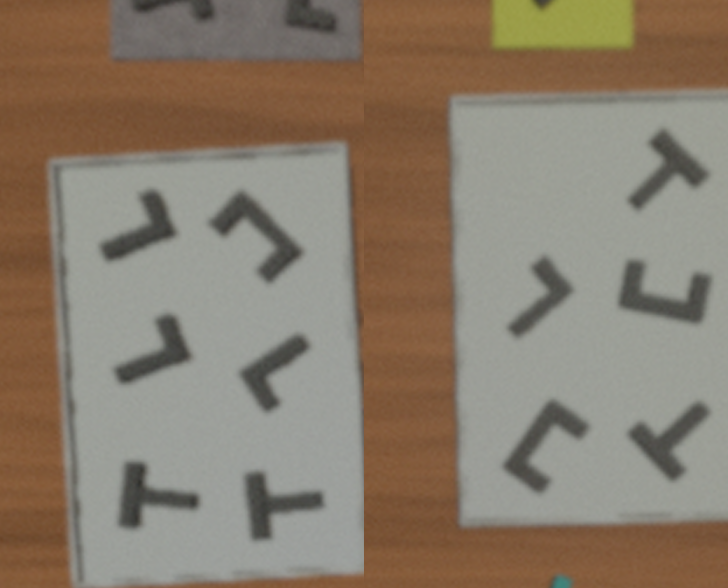

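```bash
cat > det.py <<'E'
from h import *
def rectc(f,m,z,amin,amax=1e9,roi=None):
    m=m.astype(np.uint8)
    if roi: k=np.zeros_like(m); k[roi[1]:roi[3],roi[0]:roi[2]]=1; m=m*k
    cs,_=cv2.findContours(m,cv2.RETR_EXTERNAL,2)
    return [(cv2.contourArea(c),c,px2w(f,c[:,0],z)[:,:2].astype(np.float32)) for c in cs if amin<cv2.contourArea(c)<amax]
def angles(f,verbose=True):
    """L fittings: grasp point = own origin and own-x heading, from the area-rect corners"""
    im=f["img"]; hsv=cv2.cvtColor(im,cv2.COLOR_RGB2HSV)
    m=(im.max(2)<95)&(hsv[...,1]<110)
    m[:160]=0
    out=[]
    for A,c,w in rectc(f,m,14,80,600):
        (cx,cy),(a,b),_=cv2.minAreaRect(w); 
        if not(350<cx<660 and abs(cy)<390): continue
        s=sorted([a,b]); kind="angle" if s[1]<55.5 and s[0]<38 else "fork" if s[1]>55.5 else "tee"
        r=[kind,round(cx),round(cy),np.round(s,1).tolist()]
        if kind=="angle":
            M=cv2.moments(w); g=np.array([M["m10"],M["m01"]])/M["m00"]
            B=cv2.boxPoints(cv2.minAreaRect(w)); B=B.astype(float)
            i=np.argmin(np.linalg.norm(B-g,axis=1)); C=B[i]; P,Q=B[(i+1)%4],B[(i+3)%4]
            if np.linalg.norm(P-C)<np.linalg.norm(Q-C): P,Q=Q,P   # P long end, Q foot tip
            ux=(C-P)/np.linalg.norm(C-P); uy=(Q-C)/np.linalg.norm(Q-C)
            ctr=B.mean(0); o=ctr-11*uy   # box centre is own (0,11)
            r+=[ "org",o.round(1).tolist(),"head",round(float(np.arctan2(ux[1],ux[0])),3),"chir",round(float(np.cross(ux,uy)),2)]
        out.append(r)
        if verbose: print(*r)
    return out
E
python3 - <<'E' 2>/dev/null
from det import *
f=env.grab_frame("top"); im=f["img"]; hsv=cv2.cvtColor(im,cv2.COLOR_RGB2HSV)
angles(f)
for u,v in [(237,243),(230,262),(237,255),(210,250),(258,188),(255,164),(250,100),(386,118),(283,170)]: print((u,v),im[v,u],hsv[v,u])
m=((hsv[...,0]<8)|(hsv[...,0]>172))&(hsv[...,1]>150)&(im[...,0]>100)
m|=(hsv[...,1]<60)&(im.min(2)>130)
for A,c,w in rectc(f,m,29,200,None or 1e9,(215,225,325,280)): print("tin",A,cv2.minAreaRect(w))
E
```

```text
tee 361 227 [43.7, 50.1]
tee 359 322 [41.8, 54.3]
tee 411 -343 [43.1, 48.9]
fork 402 -249 [30.6, 57.7]
angle 454 228 [31.2, 50.1] org [463.1, 234.1] head 2.156 chir 1.0
angle 471 325 [32.5, 51.5] org [460.7, 320.9] head -1.213 chir 1.0
fork 512 -334 [31.3, 57.7]
angle 506 -240 [26.9, 49.9] org [498.6, -247.7] head -0.79 chir 1.0
fork 551 247 [30.7, 58.9]
angle 559 335 [33.0, 51.1] org [548.6, 331.2] head -1.187 chir 1.0
tee 592 -331 [42.5, 49.6]
fork 650 22 [16.0, 217.8]
(237, 243) [154 156 152] [ 45   7 156]
(230, 262) [155 140 138] [  4  28 155]
(237, 255) [156 157 156] [ 60   2 157]
(210, 250) [135  93  63] [ 13 136 135]
(258, 188) [141 113  65] [ 19 137 141]
(255, 164) [85 96 80] [51 43 96]
(250, 100) [101 117 100] [ 58  37 117]
(386, 118) [83 80 66] [25 52 83]
(283, 170) [61 47 32] [ 16 121  61]
tin 678.5 ((462.5250244140625, 62.28493118286133), (46.5318603515625, 70.81560516357422), 88.58025360107422)
tin 676.0 ((466.8128662109375, -62.79401397705078), (46.66948318481445, 71.20867919921875), 68.4959716796875)
```

Rectified view: four L pieces, three in the left bin and one in the right, and the detector agrees. The other pieces are tees and forks. Both tins are located with sizes that fit (46x70).

```bash
python3 - <<'E' 2>/dev/null
from det import *
f=env.grab_frame("top"); im=f["img"].astype(int); hsv=cv2.cvtColor(f["img"],cv2.COLOR_RGB2HSV)
m=(im[...,1]>im[...,0]+6)&(im[...,1]>im[...,2]+6)&(hsv[...,2]>103)
for A,c,w in rectc(f,cv2.morphologyEx(m.astype(np.uint8),cv2.MORPH_OPEN,np.ones((3,3))),75,1000,1e9,(190,30,330,162)): 
    print("top",A,cv2.minAreaRect(w)); a=cv2.approxPolyDP(c,4,True)[:,0]; print(a.tolist())
print("row profile col 255:",[(v,im[v,262].tolist()) for v in range(142,196,2)])
m=(im[...,0]-im[...,2]>60)&(im[...,1]-im[...,2]>38)
for r in (184,186,188,190):print(r,np.where(m[r,220:300])[0]+220)
for uv in [(234,188),(258,188),(284,188)]: print(uv,px2w(f,uv,43)[0])
st=state(); print(st[1],st[3])
p=plan(462,62,130,-0.025)
p=plan(462,62,14,-0.025,start=p)
E
```

```text
top 9546.0 ((791.5062866210938, 24.138290405273438), (219.88253784179688, 215.99530029296875), 0.5985408425331116)
[[208, 50], [206, 145], [307, 144], [305, 49]]
row profile col 255: [(142, [104, 118, 101]), (144, [105, 119, 103]), (146, [79, 88, 75]), (148, [87, 74, 57]), (150, [100, 84, 62]), (152, [117, 100, 74]), (154, [151, 135, 102]), (156, [152, 136, 101]), (158, [125, 124, 101]), (160, [104, 118, 101]), (162, [105, 119, 102]), (164, [84, 95, 79]), (166, [62, 69, 56]), (168, [49, 50, 43]), (170, [61, 48, 38]), (172, [88, 62, 42]), (174, [116, 79, 52]), (176, [118, 83, 53]), (178, [122, 83, 54]), (180, [127, 88, 59]), (182, [126, 88, 58]), (184, [125, 87, 54]), (186, [136, 107, 60]), (188, [139, 112, 63]), (190, [100, 76, 43]), (192, [79, 55, 34]), (194, [89, 60, 38])]
184 [233 234 235 278 279 280]
186 [230 231 232 233 234 235 236 237 238 239 240 241 242 243 244 245 246 247
 248 249 250 251 252 253 254 255 256 257 258 259 260 261 262 263 264 265
 266 267 268 269 270 271 272 273 274 275 276 277 278 279 280 281 282 283
 284]
188 [230 231 232 233 234 235 236 237 238 239 240 241 242 243 244 245 246 247
 248 249 250 251 252 253 254 255 256 257 258 259 260 261 262 263 264 265
 266 267 268 269 270 271 272 273 274 275 276 277 278 279 280 281 282 283
 284]
190 []
(234, 188) [596.03269781  69.75849902  43.        ]
(258, 188) [596.57689183  18.75242531  43.        ]
(284, 188) [597.16628991 -36.49052277  43.        ]
[ 163.49316226 -602.94095999  238.31588234] 0.264888631297866
n=17 row: [0.0225, -0.0367, 0.0064] 0,0,0.0171  tilt [-0.001  0.    -0.   ]
n=3 row: [0.0, -0.0, 0.0387] 0,0,-0.0000  tilt None
```

```bash
python3 - <<'E' 2>/dev/null
from det import *
p=plan(467,-63,110,-0.375)
E
```

```text
n=15 row: [0.0193, -0.0373, 0.0086] 0,0,0.0427  tilt [-0.001  0.    -0.   ]
```

>>> {"api": "arm_command", "payload": {
  "deltas": [0.0193,-0.0373,0.0086,0,0,0.0427,0.0193,-0.0373,0.0086,0,0,0.0427,0.0193,-0.0373,0.0086,0,0,0.0427,0.0193,-0.0373,0.0086,0,0,0.0427,0.0193,-0.0373,0.0086,0,0,0.0427],
  "grip": 0
}}

```text
t: 0.75
tcp_pos: [225.2, -401.4, 195.6]
tcp_rot: [3.14, 0.077, 0.001]
contact_force: [0.9, 0.6, 0.5]
opening: 1.0
finger_force: 0.0
```

>>> {"api": "arm_command", "payload": {
  "deltas": [0.0193,-0.0373,0.0086,0,0,0.0427,0.0193,-0.0373,0.0086,0,0,0.0427,0.0193,-0.0373,0.0086,0,0,0.0427,0.0193,-0.0373,0.0086,0,0,0.0427,0.0193,-0.0373,0.0086,0,0,0.0427]
}}

```text
t: 1.25
tcp_pos: [328.5, -218.8, 152.5]
tcp_rot: [3.13, -0.258, 0.001]
contact_force: [0.6, -0.8, 0.5]
opening: 1.003
finger_force: 0.0
```

>>> {"api": "arm_command", "payload": {
  "deltas": [0.0193,-0.0373,0.0086,0,0,0.0427,0.0193,-0.0373,0.0086,0,0,0.0427,0.0193,-0.0373,0.0086,0,0,0.0427,0.0193,-0.0373,0.0086,0,0,0.0427,0.0193,-0.0373,0.0086,0,0,0.0427]
}}

```text
t: 1.75
tcp_pos: [467.9, -61.4, 109.3]
tcp_rot: [-3.086, 0.588, -0.0]
contact_force: [0.6, -0.1, 0.2]
opening: 1.005
finger_force: 0.0
```

>>> {"api": "arm_command", "payload": {
  "deltas": [0,0,0.04,0,0,0,0,0,0.04,0,0,0,0,0,0.022,0,0,0,0,0,0,0,0,0]
}}

```text
t: 2.15
tcp_pos: [465.6, -62.7, 5.7]
tcp_rot: [-3.086, 0.586, 0.01]
contact_force: [-0.6, -0.2, -1.0]
opening: 0.999
finger_force: 0.0
```

>>> {"api": "arm_command", "payload": {
  "deltas": [0,0,0,0,0,0,0,0,0,0,0,0,0,0,0,0,0,0,0,0,0,0,0,0,0,0,0,0,0,0],
  "grip": 255
}}

```text
t: 2.65
tcp_pos: [467.7, -63.4, 8.7]
tcp_rot: [3.086, -0.587, 0.001]
contact_force: [-0.8, 0.1, -0.6]
opening: 0.569
finger_force: 0.0
```

>>> {"api": "arm_command", "payload": {
  "deltas": [0,0,0,0,0,0,0,0,-0.02,0,0,0,0,0,-0.04,0,0,0,0,0,-0.04,0,0,0,0,0,-0.03,0,0,0]
}}

```text
t: 3.15
tcp_pos: [467.3, -63.3, 140.0]
tcp_rot: [-3.086, 0.587, -0.0]
contact_force: [1.6, 0.2, -0.7]
opening: 0.516
finger_force: 30.0
```

```bash
python3 - <<'E' 2>/dev/null
from det import *
p=plan(785,-30,137,0)
p=plan(785,-30,84,0,start=p)
p=plan(785,-30,150,0,start=p)
p=plan(462,62,120,-0.025,start=p)
E
```

```text
n=8 row: [0.0382, -0.0125, 0.0004] 0,0,-0.0470  tilt [-0. -0.  0.]
n=2 row: [0.0, -0.0, 0.0265] 0,0,0.0000  tilt None
n=2 row: [0.0, 0.0, -0.033] 0,0,0.0000  tilt None
n=8 row: [-0.0405, -0.0111, 0.0037] 0,0,0.0031  tilt None
```

>>> {"api": "arm_command", "payload": {
  "deltas": [0.0382,-0.0125,0.0004,0,0,-0.047,0.0382,-0.0125,0.0004,0,0,-0.047,0.0382,-0.0125,0.0004,0,0,-0.047,0.0382,-0.0125,0.0004,0,0,-0.047]
}}

```text
t: 3.55
tcp_pos: [628.8, -61.7, 136.4]
tcp_rot: [3.127, -0.292, -0.002]
contact_force: [1.4, 0.1, -1.8]
opening: 0.517
finger_force: 30.0
```

>>> {"api": "arm_command", "payload": {
  "deltas": [0.0382,-0.0125,0.0004,0,0,-0.047,0.0382,-0.0125,0.0004,0,0,-0.047,0.0382,-0.0125,0.0004,0,0,-0.047,0.0382,-0.0125,0.0004,0,0,-0.047,0,0,0,0,0,0]
}}

```text
t: 4.05
tcp_pos: [789.0, -26.3, 132.9]
tcp_rot: [-3.139, -0.007, -0.005]
contact_force: [0.4, 0.7, -1.5]
opening: 0.52
finger_force: 30.0
```

>>> {"api": "arm_command", "payload": {
  "deltas": [0,0,0.03,0,0,0,0,0,0.012,0,0,0,0,0,0.01,0,0,0,0,0,0,0,0,0]
}}

```text
t: 4.45
tcp_pos: [783.9, -29.9, 81.4]
tcp_rot: [-3.142, 0.0, 0.006]
contact_force: [-0.1, -0.4, -1.0]
opening: 0.522
finger_force: 3.0
```

>>> {"api": "arm_command", "payload": {
  "deltas": [0,0,0,0,0,0,0,0,0,0,0,0,0,0,0,0,0,0,0,0,0,0,0,0],
  "grip": 0
}}

```text
t: 4.85
tcp_pos: [785.6, -29.8, 83.4]
tcp_rot: [-3.142, -0.001, -0.001]
contact_force: [-0.2, 0.1, 0.0]
opening: 0.863
finger_force: 0.0
```

>>> {"api": "arm_command", "payload": {
  "deltas": [0,0,-0.033,0,0,0,0,0,-0.033,0,0,0,-0.0405,-0.0111,0.0037,0,0,0.003,-0.0405,-0.0111,0.0037,0,0,0.003,-0.0405,-0.0111,0.0037,0,0,0.003]
}}

```text
t: 5.35
tcp_pos: [662.7, 4.2, 138.3]
tcp_rot: [-3.141, 0.014, -0.002]
contact_force: [0.2, 0.9, -1.4]
opening: 1.003
finger_force: 0.0
```

>>> {"api": "arm_command", "payload": {
  "deltas": [-0.0405,-0.0111,0.0037,0,0,0.003,-0.0405,-0.0111,0.0037,0,0,0.003,-0.0405,-0.0111,0.0037,0,0,0.003,-0.0405,-0.0111,0.0037,0,0,0.003,-0.0405,-0.0111,0.0037,0,0,0.003]
}}

```text
t: 5.85
tcp_pos: [461.2, 62.8, 119.9]
tcp_rot: [-3.141, 0.038, -0.002]
contact_force: [0.6, 0.2, -1.3]
opening: 1.002
finger_force: 0.0
```

>>> {"api": "arm_command", "payload": {
  "deltas": [0,0,0,0,0,0]
}}

```text
t: 5.95
tcp_pos: [454.7, 63.7, 119.2]
tcp_rot: [-3.141, 0.032, 0.017]
contact_force: [0.3, -0.9, 0.1]
opening: 1.002
finger_force: 0.0
```

```bash
cat > look.py <<'E'
from det import *
import sys
f=env.grab_frame("top"); im=f["img"]; hsv=cv2.cvtColor(im,cv2.COLOR_RGB2HSV)
m=((hsv[...,0]<8)|(hsv[...,0]>172))&(hsv[...,1]>150)&(im[...,0]>100)
m|=(hsv[...,1]<60)&(im.min(2)>130)
for z,roi in ((29,(190,200,340,290)),(104,(190,30,330,150))):
    for A,c,w in rectc(f,m,z,200,1e9,roi): print("tin",z,A,cv2.minAreaRect(w))
cv2.imwrite("pics/%s.png"%sys.argv[1],im[:,:,::-1])
angles(f)
E
python3 look.py l1 2>/dev/null; python3 - <<'E' 2>/dev/null
from det import *
p=plan(462,62,8,-0.025)
E
```

```text
tin 104 292.0 ((784.0850830078125, -29.92171859741211), (49.14740753173828, 29.305078506469727), 0.5654364228248596)
tin 104 413.0 ((919.1103515625, 84.51924133300781), (21.132877349853516, 166.92552185058594), 0.5651872158050537)
angle 648 104 [9.1, 52.9] org [659.2, 104.1] head -1.56 chir -1.0
fork 651 -9 [11.4, 151.7]
n=3 row: [0.0009, 0.0004, 0.0372] 0,0,0.0011  tilt [-0.     0.004 -0.   ]
```

View pics/l1.png

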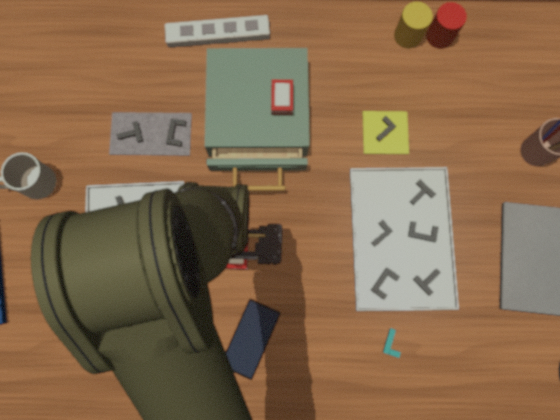

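>>> {"api": "arm_command", "payload": {
  "deltas": [0,0,0.04,0,0,0,0,0,0.04,0,0,0,0,0,0.032,0,0,0,0,0,0,0,0,0]
}}

```text
t: 6.4
tcp_pos: [464.2, 62.2, 5.9]
tcp_rot: [3.141, -0.039, -0.013]
contact_force: [-0.2, 0.1, 0.1]
opening: 1.002
finger_force: 0.0
```

>>> {"api": "arm_command", "payload": {
  "deltas": [0,0,0,0,0,0,0,0,0,0,0,0,0,0,0,0,0,0,0,0,0,0,0,0,0,0,0,0,0,0],
  "grip": 255
}}

```text
t: 6.9
tcp_pos: [464.6, 62.7, 9.6]
tcp_rot: [3.141, -0.037, -0.005]
contact_force: [0.2, 0.1, 0.4]
opening: 0.567
finger_force: 0.0
```

>>> {"api": "arm_command", "payload": {
  "deltas": [0,0,0,0,0,0,0,0,-0.02,0,0,0,0,0,-0.04,0,0,0,0,0,-0.04,0,0,0,0,0,-0.03,0,0,0]
}}

```text
t: 7.4
tcp_pos: [464.6, 62.7, 140.7]
tcp_rot: [3.141, -0.038, -0.006]
contact_force: [-0.2, 0.0, -0.7]
opening: 0.52
finger_force: 30.0
```

```bash
python3 - <<'E' 2>/dev/null
from det import *
p=plan(785,78,137,0)
p=plan(785,78,84,0,start=p)
p=plan(785,78,150,0,start=p)
p=plan(597,22,110,-1.56,start=p)
E
```

```text
n=8 row: [0.04, -0.0025, 0.0005] 0,0,-0.0030  tilt [0.    0.004 0.   ]
n=2 row: [0.0, -0.0, 0.0265] 0,0,0.0000  tilt None
n=2 row: [0.0, 0.0, -0.033] 0,0,0.0000  tilt None
n=12 row: [-0.0097, 0.0153, 0.0033] 0,0,0.1300  tilt None
```

The picture shows the first tin on the unit top at (283,97). The arm hides the left bin, which is expected. The second tin is now gripped, so I'll place it.

>>> {"api": "arm_command", "payload": {
  "deltas": [0.04,-0.0025,0,0,0,-0.003,0.04,-0.0025,0,0,0,-0.003,0.04,-0.0025,0,0,0,-0.003,0.04,-0.0025,0,0,0,-0.003]
}}

```text
t: 7.8
tcp_pos: [625.7, 69.8, 138.1]
tcp_rot: [3.141, -0.018, -0.008]
contact_force: [0.9, -0.4, -0.8]
opening: 0.516
finger_force: 30.0
```

>>> {"api": "arm_command", "payload": {
  "deltas": [0.04,-0.0025,0,0,0,-0.003,0.04,-0.0025,0,0,0,-0.003,0.04,-0.0025,0,0,0,-0.003,0.04,-0.0025,0,0,0,-0.003,0,0,0,0,0,0]
}}

```text
t: 8.3
tcp_pos: [788.7, 78.7, 135.5]
tcp_rot: [3.141, 0.002, -0.001]
contact_force: [-0.3, -0.6, -2.3]
opening: 0.516
finger_force: 30.0
```

>>> {"api": "arm_command", "payload": {
  "deltas": [0,0,0.03,0,0,0,0,0,0.013,0,0,0,0,0,0.01,0,0,0,0,0,0,0,0,0,0,0,0,0,0,0]
}}

```text
t: 8.8
tcp_pos: [784.2, 78.5, 84.6]
tcp_rot: [3.141, 0.0, -0.008]
contact_force: [0.4, 0.0, -1.7]
opening: 0.518
finger_force: 30.0
```

>>> {"api": "arm_command", "payload": {
  "deltas": [0,0,0,0,0,0,0,0,0,0,0,0,0,0,0,0,0,0,0,0,0,0,0,0],
  "grip": 0
}}

```text
t: 9.2
tcp_pos: [784.7, 78.4, 84.4]
tcp_rot: [3.141, 0.001, -0.007]
contact_force: [0.1, 0.1, -0.1]
opening: 0.859
finger_force: 0.0
```

>>> {"api": "arm_command", "payload": {
  "deltas": [0,0,-0.035,0,0,0,0,0,-0.035,0,0,0,-0.0097,0.0153,0.0033,0,0,0.13,-0.0097,0.0153,0.0033,0,0,0.13,-0.0097,0.0153,0.0033,0,0,0.13]
}}

```text
t: 9.7
tcp_pos: [750.2, 36.1, 145.0]
tcp_rot: [3.079, -0.617, -0.005]
contact_force: [-0.0, 0.5, 0.0]
opening: 0.999
finger_force: 0.0
```

>>> {"api": "arm_command", "payload": {
  "deltas": [-0.0097,0.0153,0.0033,0,0,0.13,-0.0097,0.0153,0.0033,0,0,0.13,-0.0097,0.0153,0.0033,0,0,0.13,-0.0097,0.0153,0.0033,0,0,0.13,-0.0097,0.0153,0.0033,0,0,0.13]
}}

```text
t: 10.2
tcp_pos: [666.3, 5.2, 128.6]
tcp_rot: [2.72, -1.568, -0.005]
contact_force: [1.2, 0.4, 0.8]
opening: 0.996
finger_force: 0.0
```

>>> {"api": "arm_command", "payload": {
  "deltas": [-0.0097,0.0153,0.0033,0,0,0.13,-0.0097,0.0153,0.0033,0,0,0.13,-0.0097,0.0153,0.0033,0,0,0.13,-0.0097,0.0153,0.0033,0,0,0.13,0,0,0,0,0,0]
}}

```text
t: 10.7
tcp_pos: [594.6, 23.8, 115.0]
tcp_rot: [2.231, -2.205, -0.01]
contact_force: [0.1, 0.7, 1.2]
opening: 1.001
finger_force: 0.0
```

```bash
python3 look.py l2 2>/dev/null; python3 - <<'E' 2>/dev/null
from det import *
f=env.grab_frame("top"); f2=env.grab_frame("scene"); cv2.imwrite("pics/s2.png",f2["img"][:,:,::-1])
print(state()[1:]);
a=cv2.imread("pics/top0.png").astype(int);b=f["img"][:,:,::-1].astype(int)
for u,v in((380,235),(430,233)): print(a[v-1:v+2,u].tolist(),b[v-1:v+2,u].tolist())
p=plan(597,22,37,-1.56)
E
```

```text
tin 104 276.5 ((784.0874633789062, -29.927734375), (49.14164733886719, 29.31715202331543), 0.5654374361038208)
tin 104 446.0 ((924.2005615234375, 84.87873077392578), (23.291095733642578, 167.8479766845703), 5.0445451736450195)
(array([598.29755703,  21.83308282, 116.01063809]), array([[ 1.41411171e-02, -9.99896813e-01, -2.52814466e-03],
       [-9.99899591e-01, -1.41387536e-02, -9.50298002e-04],
       [ 9.14455129e-04,  2.54132908e-03, -9.99996353e-01]]), np.float64(-1.556654732481375))
[[116, 123, 121], [95, 102, 101], [84, 88, 89]] [[148, 156, 154], [126, 132, 131], [109, 117, 115]]
[[126, 134, 133], [124, 132, 129], [115, 124, 120]] [[161, 169, 167], [157, 166, 164], [146, 155, 154]]
n=2 row: [-0.0001, 0.0006, 0.0395] 0,0,0.0017  tilt [ 0.003 -0.001 -0.   ]
```

>>> {"api": "arm_command", "payload": {
  "deltas": [0,0,0,0,0,0,0,0,0,0,0,0,0,0,0,0,0,0,0,0,0,0,0,0],
  "grip": 140
}}

```text
t: 11.25
tcp_pos: [597.1, 21.9, 115.6]
tcp_rot: [2.231, -2.207, -0.004]
contact_force: [0.5, 0.1, -0.9]
opening: 0.665
finger_force: 0.0
```

>>> {"api": "arm_command", "payload": {
  "deltas": [0,0,0.04,0,0,0,0,0,0.02,0,0,0,0,0,0.02,0,0,0,0,0,0,0,0,0]
}}

```text
t: 11.65
tcp_pos: [594.7, 22.4, 33.3]
tcp_rot: [2.229, -2.204, -0.01]
contact_force: [0.2, -0.2, 0.1]
opening: 0.449
finger_force: 0.0
```

>>> {"api": "arm_command", "payload": {
  "deltas": [0,0,0,0,0,0,0,0,0,0,0,0,0,0,0,0,0,0,0,0,0,0,0,0,0,0,0,0,0,0],
  "grip": 255
}}

```text
t: 12.15
tcp_pos: [597.3, 22.1, 36.5]
tcp_rot: [2.232, -2.207, -0.003]
contact_force: [-1.0, 0.0, 4.6]
opening: 0.112
finger_force: 30.0
```

```bash
python3 - <<'E' 2>/dev/null
from det import *
s,p,R,y=state(); print(p,s["opening"],s["finger_force"])
p=plan(p[0]-145,p[1]-1,p[2],y)
E
```

```text
[597.27005612  22.1069615   36.49813859] 0.11163712826787724 30.000061690807343
n=4 row: [-0.0002, 0.0363, 0.0] 0,0,-0.0000  tilt [ 0.003 -0.    -0.   ]
```

>>> {"api": "arm_command", "payload": {
  "deltas": [0,0.01,0,0,0,0,0,0.02,0,0,0,0,0,0.025,0,0,0,0,0,0.025,0,0,0,0,0,0.025,0,0,0,0]
}}

```text
t: 12.65
tcp_pos: [492.2, 20.5, 36.6]
tcp_rot: [2.232, -2.207, 0.001]
contact_force: [2.8, -0.5, -10.9]
opening: 0.111
finger_force: 30.0
```

>>> {"api": "arm_command", "payload": {
  "deltas": [0,0.02,0,0,0,0,0,0.008,0,0,0,0,0,0.004,0,0,0,0,0,0,0,0,0,0,0,0,0,0,0,0]
}}

```text
t: 13.15
tcp_pos: [460.0, 20.1, 36.4]
tcp_rot: [2.231, -2.207, -0.003]
contact_force: [-0.8, -1.5, 4.4]
opening: 0.112
finger_force: 30.0
```

>>> {"api": "arm_command", "payload": {
  "deltas": [0,0,0,0,0,0,0,0,0,0,0,0,0,0,0,0,0,0,0,0,0,0,0,0],
  "grip": 140
}}

```text
t: 13.55
tcp_pos: [459.7, 20.9, 36.1]
tcp_rot: [2.232, -2.206, -0.005]
contact_force: [-0.7, 0.1, -0.1]
opening: 0.436
finger_force: 0.0
```

>>> {"api": "arm_command", "payload": {
  "deltas": [0,0,-0.03,0,0,0,0,0,-0.04,0,0,0,0,0,-0.045,0,0,0,0,0,-0.03,0,0,0,0,0,0,0,0,0]
}}

```text
t: 14.05
tcp_pos: [462.2, 20.7, 184.2]
tcp_rot: [-2.234, 2.208, -0.003]
contact_force: [0.7, 0.4, -0.3]
opening: 0.449
finger_force: 0.0
```

```bash
python3 - <<'E' 2>/dev/null
from det import *
p=plan(480,-240,180,-0.79)
E
```

```text
n=6 row: [0.0431, 0.0116, 0.0007] 0,0,-0.1282  tilt [-0.002 -0.001  0.   ]
```

>>> {"api": "arm_command", "payload": {
  "deltas": [0.0431,0.0116,0.0007,0,0,-0.128,0.0431,0.0116,0.0007,0,0,-0.128,0.0431,0.0116,0.0007,0,0,-0.128]
}}

```text
t: 14.35
tcp_pos: [442.5, -111.7, 178.4]
tcp_rot: [2.618, -1.731, -0.009]
contact_force: [0.9, 0.0, -1.2]
opening: 0.448
finger_force: 0.0
```

>>> {"api": "arm_command", "payload": {
  "deltas": [0.0431,0.0116,0.0007,0,0,-0.128,0.0431,0.0116,0.0007,0,0,-0.128,0.0431,0.0116,0.0007,0,0,-0.128,0,0,0,0,0,0]
}}

```text
t: 14.75
tcp_pos: [479.0, -247.5, 176.7]
tcp_rot: [2.89, -1.217, 0.002]
contact_force: [-0.7, 0.2, 1.0]
opening: 0.451
finger_force: 0.0
```

```bash
sed -i 's/    m=(im.max(2)<95)&(hsv\[...,1\]<110)/    th=0.68*np.percentile(im.max(2)[175:330],97); m=(im.max(2)<th)\&(hsv[...,1]<110)/' det.py
cat >> det.py <<'E'
def wrist_frame():
    s,p,R,y=state(); f=env.grab_frame("wrist"); T=np.array(f["tool_from_camera"])
    Rwc=R@T[:3,:3]; c=R@T[:3,3]+p; f["R"]=Rwc.T; f["t"]=-Rwc.T@c; return f
E
python3 look.py l3 2>/dev/null; python3 - <<'E' 2>/dev/null
from det import *
f=wrist_frame(); print(state()[1],-f["R"].T@f["t"]); cv2.imwrite("pics/w3.png",f["img"][:,:,::-1])
a=cv2.imread("pics/l3.png"); a=cv2.resize(a,(440,330)); b=cv2.resize(cv2.imread("pics/w3.png"),(440,330))[:, :360]
cv2.imwrite("pics/c3.png",np.hstack([a,b]))
print(px2w(f,[280,210],14))
E
```

```text
tin 104 272.5 ((784.0755004882812, -28.89206314086914), (49.144161224365234, 27.245668411254883), 0.5654369592666626)
tin 104 275.0 ((782.9783325195312, 78.92929077148438), (49.155338287353516, 29.35297393798828), 0.5793697834014893)
tin 104 376.5 ((919.110595703125, 84.4841079711914), (21.132883071899414, 166.84259033203125), 0.5651285648345947)
fork 366 258 [46.1, 112.6]
angle 454 228 [33.1, 51.8] org [463.1, 234.6] head 2.187 chir 1.0
angle 471 325 [34.6, 52.3] org [460.4, 321.2] head -1.22 chir 1.0
fork 510 19 [19.0, 221.3]
fork 551 247 [31.3, 61.6]
angle 559 335 [34.9, 52.8] org [548.8, 331.1] head -1.178 chir 1.0
[ 477.34741027 -240.53443565  175.94059918] [ 523.61625414 -289.21369304  322.34683346]
[[ 464.79758103 -233.35956847   14.        ]]
```

View pics/c3.png

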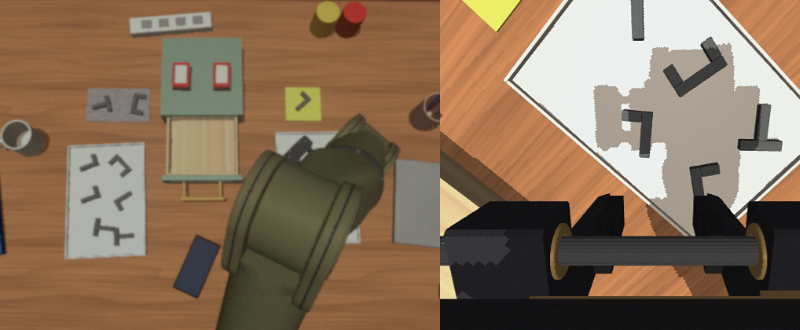

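Both tins are on top, the drawer is open, and a tee in the left bin was knocked against another (composite ~(105,232)). The wrist view has the right-bin L at about (255,165) px.

```bash
python3 - <<'E'
s=open('det.py').read()
s=s.replace('def angles(f,verbose=True):','def angles(f,verbose=True,wrist=False):').replace('    m[:160]=0\n','    if wrist: m=im.max(2)<100; m[250:]=0\n    else: m[:160]=0\n').replace('rectc(f,m,14,80,600)','rectc(f,m,14,*((800,6000) if wrist else (80,600)))')
open('det.py','w').write(s)
E
python3 - <<'E' 2>/dev/null
from det import *
f=wrist_frame(); angles(f,wrist=True)
s,p,R,y=state(); print(p,y)
E
```

```text
angle 412 -256 [34.7, 43.9] org [419.0, -247.8] head -0.661 chir -1.0
fork 614 -58 [30.2, 88.1]
angle 509 -241 [32.4, 52.3] org [500.9, -247.9] head -0.877 chir 1.0
fork 513 -336 [33.9, 60.7]
fork 449 -338 [114.7, 189.5]
[ 477.16951423 -238.99921482  175.95724436] -0.7924913957817854
```

```bash
python3 - <<'E' 2>/dev/null
from det import *
p=plan(498,-246,50,-0.83)
p=plan(498,-246,6,-0.83,start=p)
E
```

```text
n=3 row: [0.0065, -0.0034, 0.042] 0,0,0.0125  tilt [0.003 0.006 0.   ]
n=1 row: [-0.0, -0.0, 0.044] 0,0,-0.0000  tilt None
```

>>> {"api": "arm_command", "payload": {
  "deltas": [0.0065,-0.0034,0.042,0,0,0.0125,0.0065,-0.0034,0.042,0,0,0.0125,0.0065,-0.0034,0.042,0,0,0.0125,0,0,0.025,0,0,0,0,0,0.018,0,0,0]
}}

```text
t: 15.4
tcp_pos: [496.9, -243.9, 5.5]
tcp_rot: [2.876, -1.262, -0.013]
contact_force: [-0.2, -0.5, 1.4]
opening: 0.451
finger_force: 0.0
```

>>> {"api": "arm_command", "payload": {
  "deltas": [0,0,0,0,0,0,0,0,0,0,0,0]
}}

```text
t: 15.6
tcp_pos: [497.8, -245.6, 8.0]
tcp_rot: [2.875, -1.263, -0.009]
contact_force: [-0.2, -0.4, 0.0]
opening: 0.454
finger_force: 0.0
```

>>> {"api": "arm_command", "payload": {
  "deltas": [0,0,0,0,0,0,0,0,0,0,0,0,0,0,0,0,0,0,0,0,0,0,0,0,0,0,0,0,0,0],
  "grip": 255
}}

```text
t: 16.1
tcp_pos: [498.4, -247.2, 8.6]
tcp_rot: [2.874, -1.265, -0.005]
contact_force: [0.9, 0.5, 5.4]
opening: 0.132
finger_force: 30.0
```

>>> {"api": "arm_command", "payload": {
  "deltas": [0,0,0,0,0,0,0,0,-0.03,0,0,0,0,0,-0.04,0,0,0,0,0,-0.03,0,0,0,0,0,-0.02,0,0,0]
}}

```text
t: 16.6
tcp_pos: [499.0, -247.7, 130.0]
tcp_rot: [2.873, -1.265, -0.003]
contact_force: [0.2, 1.1, -0.7]
opening: 0.125
finger_force: 30.0
```

>>> {"api": "arm_command", "payload": {
  "deltas": [0,0,0,0,0,0]
}}

```text
t: 16.7
tcp_pos: [500.0, -248.2, 130.3]
tcp_rot: [2.873, -1.265, 0.002]
contact_force: [0.6, -0.4, -0.4]
opening: 0.129
finger_force: 30.0
```

```bash
python3 - <<'E' 2>/dev/null
from det import *
p=plan(628,-20,125,-1.57)
p=plan(628,-20,31,-1.57,start=p)
E
```

```text
n=6 row: [-0.0262, -0.0361, 0.0009] 0,0,0.1234  tilt [ 0.002 -0.002 -0.   ]
n=3 row: [0.0, -0.0, 0.0313] 0,0,-0.0000  tilt None
```

>>> {"api": "arm_command", "payload": {
  "deltas": [-0.0262,-0.0361,0.0009,0,0,0.1234,-0.0262,-0.0361,0.0009,0,0,0.1234,-0.0262,-0.0361,0.0009,0,0,0.1234]
}}

```text
t: 17.0
tcp_pos: [539.8, -119.6, 123.6]
tcp_rot: [2.584, -1.78, -0.01]
contact_force: [1.1, 0.8, -0.6]
opening: 0.129
finger_force: 30.0
```

>>> {"api": "arm_command", "payload": {
  "deltas": [-0.0262,-0.0361,0.0009,0,0,0.1234,-0.0262,-0.0361,0.0009,0,0,0.1234,-0.0262,-0.0361,0.0009,0,0,0.1234,0,0,0,0,0,0,0,0,0,0,0,0]
}}

```text
t: 17.5
tcp_pos: [625.7, -17.6, 119.8]
tcp_rot: [2.222, -2.212, -0.007]
contact_force: [-0.6, -1.1, -0.8]
opening: 0.132
finger_force: 30.0
```

>>> {"api": "arm_command", "payload": {
  "deltas": [0,0,0.04,0,0,0,0,0,0.03,0,0,0,0,0,0.015,0,0,0,0,0,0.008,0,0,0,0,0,0,0,0,0]
}}

```text
t: 18.0
tcp_pos: [625.9, -20.2, 29.0]
tcp_rot: [2.218, -2.219, -0.003]
contact_force: [0.6, 0.8, -0.6]
opening: 0.132
finger_force: 30.0
```

>>> {"api": "arm_command", "payload": {
  "deltas": [0,0,0,0,0,0]
}}

```text
t: 18.1
tcp_pos: [626.4, -19.8, 29.7]
tcp_rot: [2.22, -2.219, -0.002]
contact_force: [-0.5, -0.4, -1.2]
opening: 0.128
finger_force: 30.0
```

>>> {"api": "arm_command", "payload": {
  "deltas": [0,0,0,0,0,0,0,0,0,0,0,0,0,0,0,0,0,0],
  "grip": 185
}}

```text
t: 18.4
tcp_pos: [626.2, -18.8, 29.3]
tcp_rot: [2.221, -2.218, -0.004]
contact_force: [0.5, -0.3, 0.4]
opening: 0.274
finger_force: 0.0
```

>>> {"api": "arm_command", "payload": {
  "deltas": [0,0,-0.03,0,0,0,0,0,-0.045,0,0,0,0,0,-0.045,0,0,0,0,0,-0.03,0,0,0,0,0,0,0,0,0],
  "grip": 185
}}

```text
t: 18.9
tcp_pos: [629.4, -19.8, 183.8]
tcp_rot: [-2.222, 2.219, -0.007]
contact_force: [0.1, 0.1, 0.3]
opening: 0.272
finger_force: 0.0
```

```bash
python3 - <<'E' 2>/dev/null
from det import *
p=plan(541,350,178,-1.18)
f=wrist_frame(); cv2.imwrite("pics/w4.png",f["img"][:,:,::-1])
E
```

```text
n=9 row: [-0.0424, 0.0026, 0.0006] 0,0,-0.0433  tilt [-0.004 -0.002  0.   ]
```

View pics/w4.png

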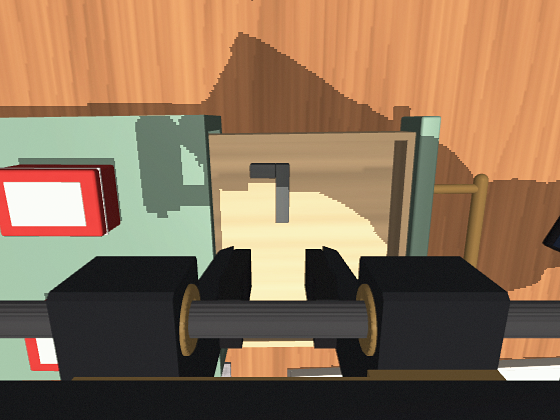

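The L lies flat in the drawer at about (275,190) px, and a tin stands on the unit. Now to the left bin.

>>> {"api": "arm_command", "payload": {
  "deltas": [-0.0424,0.0026,0.0006,0,0,-0.0433,-0.0424,0.0026,0.0006,0,0,-0.0433,-0.0424,0.0026,0.0006,0,0,-0.0433,-0.0424,0.0026,0.0006,0,0,-0.0433,-0.0424,0.0026,0.0006,0,0,-0.0433],
  "grip": 140
}}

```text
t: 19.45
tcp_pos: [593.7, 192.7, 174.0]
tcp_rot: [2.447, -1.962, -0.008]
contact_force: [1.0, 0.0, -0.3]
opening: 0.452
finger_force: 0.0
```

>>> {"api": "arm_command", "payload": {
  "deltas": [-0.0424,0.0026,0.0006,0,0,-0.0433,-0.0424,0.0026,0.0006,0,0,-0.0433,-0.0424,0.0026,0.0006,0,0,-0.0433,-0.0424,0.0026,0.0006,0,0,-0.0433,0,0,0,0,0,0]
}}

```text
t: 19.95
tcp_pos: [532.7, 359.0, 170.0]
tcp_rot: [2.618, -1.728, -0.016]
contact_force: [-0.4, -0.8, -0.8]
opening: 0.448
finger_force: 0.0
```

>>> {"api": "arm_command", "payload": {
  "deltas": [0,0,0,0,0,0,0,0,0,0,0,0]
}}

```text
t: 20.15
tcp_pos: [537.9, 349.0, 172.9]
tcp_rot: [2.605, -1.748, -0.005]
contact_force: [1.0, -1.0, -0.5]
opening: 0.452
finger_force: 0.0
```

```bash
cat > near.py <<'E'
from det import *
import sys
f=wrist_frame(); r=angles(f,wrist=True)
s,p,R,y=state(); print(p.round(1),round(y,3),s["opening"])
E
python3 near.py 2>/dev/null
```

```text
angle 564 331 [33.8, 37.5] org [554.1, 327.0] head -1.184 chir 1.0
fork 369 260 [53.7, 114.9]
angle 457 231 [37.1, 52.1] org [466.0, 236.7] head 2.16 chir 1.0
fork 553 249 [34.0, 60.2]
[538.4 348.6 173.3] -1.183 0.45036152620819203
```

```bash
python3 - <<'E' 2>/dev/null
from det import *
p=plan(549,335,50,-1.18)
E
```

```text
n=3 row: [0.0055, -0.0016, 0.0411] 0,0,-0.0011  tilt [0.005 0.    0.   ]
```

>>> {"api": "arm_command", "payload": {
  "deltas": [0.0055,-0.0016,0.041,0,0,0,0.0055,-0.0016,0.041,0,0,0,0.0055,-0.0016,0.041,0,0,0,0,0,0.025,0,0,0,0,0,0.017,0,0,0]
}}

```text
t: 20.7
tcp_pos: [547.7, 334.5, 6.5]
tcp_rot: [2.602, -1.75, -0.008]
contact_force: [0.3, 0.3, 0.6]
opening: 0.451
finger_force: 0.0
```

>>> {"api": "arm_command", "payload": {
  "deltas": [0,0,0,0,0,0,0,0,0,0,0,0]
}}

```text
t: 20.9
tcp_pos: [548.8, 335.8, 9.2]
tcp_rot: [2.606, -1.749, -0.004]
contact_force: [0.1, -0.7, 0.5]
opening: 0.451
finger_force: 0.0
```

>>> {"api": "arm_command", "payload": {
  "deltas": [0,0,0,0,0,0,0,0,0,0,0,0,0,0,0,0,0,0,0,0,0,0,0,0,0,0,0,0,0,0],
  "grip": 255
}}

```text
t: 21.4
tcp_pos: [548.2, 337.5, 9.3]
tcp_rot: [2.609, -1.746, -0.005]
contact_force: [0.1, 1.6, 3.8]
opening: 0.129
finger_force: 30.0
```

>>> {"api": "arm_command", "payload": {
  "deltas": [0,0,0,0,0,0,0,0,-0.03,0,0,0,0,0,-0.04,0,0,0,0,0,-0.03,0,0,0,0,0,-0.02,0,0,0]
}}

```text
t: 21.9
tcp_pos: [549.0, 337.2, 130.8]
tcp_rot: [2.609, -1.747, -0.004]
contact_force: [0.2, 0.0, -0.1]
opening: 0.129
finger_force: 30.0
```

>>> {"api": "arm_command", "payload": {
  "deltas": [0,0,0,0,0,0]
}}

```text
t: 22.0
tcp_pos: [550.0, 337.6, 131.2]
tcp_rot: [-2.61, 1.747, 0.001]
contact_force: [0.6, 0.5, -0.7]
opening: 0.135
finger_force: 30.0
```

```bash
python3 - <<'E' 2>/dev/null
from det import *
p=plan(628,70,125,-1.57)
E
```

```text
n=7 row: [0.04, -0.0024, 0.0009] 0,0,0.0557  tilt [-0.     0.001 -0.   ]
```

>>> {"api": "arm_command", "payload": {
  "deltas": [0.04,-0.0024,0.0009,0,0,0.0557,0.04,-0.0024,0.0009,0,0,0.0557,0.04,-0.0024,0.0009,0,0,0.0557,0.04,-0.0024,0.0009,0,0,0.0557]
}}

```text
t: 22.4
tcp_pos: [605.3, 186.7, 122.8]
tcp_rot: [2.394, -2.026, -0.007]
contact_force: [0.5, -0.1, -0.4]
opening: 0.125
finger_force: 30.0
```

>>> {"api": "arm_command", "payload": {
  "deltas": [0.04,-0.0024,0.0009,0,0,0.0557,0.04,-0.0024,0.0009,0,0,0.0557,0.04,-0.0024,0.0009,0,0,0.0557,0,0,0,0,0,0,0,0,0,0,0,0]
}}

```text
t: 22.9
tcp_pos: [625.6, 68.7, 120.6]
tcp_rot: [2.216, -2.219, -0.008]
contact_force: [0.1, 1.5, -0.9]
opening: 0.134
finger_force: 30.0
```

>>> {"api": "arm_command", "payload": {
  "deltas": [0,0,0.04,0,0,0,0,0,0.03,0,0,0,0,0,0.015,0,0,0,0,0,0.008,0,0,0,0,0,0,0,0,0]
}}

```text
t: 23.4
tcp_pos: [626.5, 71.9, 28.9]
tcp_rot: [2.224, -2.216, -0.006]
contact_force: [0.6, 0.1, -0.1]
opening: 0.135
finger_force: 30.0
```

>>> {"api": "arm_command", "payload": {
  "deltas": [0,0,0,0,0,0]
}}

```text
t: 23.5
tcp_pos: [625.9, 71.2, 28.9]
tcp_rot: [2.223, -2.216, -0.006]
contact_force: [-0.8, -0.6, -0.5]
opening: 0.131
finger_force: 30.0
```

>>> {"api": "arm_command", "payload": {
  "deltas": [0,0,0,0,0,0,0,0,0,0,0,0,0,0,0,0,0,0],
  "grip": 185
}}

```text
t: 23.8
tcp_pos: [626.0, 69.8, 29.2]
tcp_rot: [2.22, -2.217, -0.004]
contact_force: [-0.5, -0.1, -0.4]
opening: 0.275
finger_force: 0.0
```

>>> {"api": "arm_command", "payload": {
  "deltas": [0,0,-0.03,0,0,0,0,0,-0.045,0,0,0,0,0,-0.045,0,0,0,0,0,-0.03,0,0,0,0,0,0,0,0,0]
}}

```text
t: 24.3
tcp_pos: [629.4, 68.7, 183.9]
tcp_rot: [-2.221, 2.219, -0.006]
contact_force: [-0.1, 0.3, 0.1]
opening: 0.273
finger_force: 0.0
```

```bash
python3 - <<'E' 2>/dev/null
from det import *
p=plan(447,357,178,-1.22)
f=wrist_frame(); cv2.imwrite("pics/w5.png",f["img"][:,:,::-1])
E
```

```text
n=8 row: [-0.0393, 0.0171, 0.0007] 0,0,-0.0437  tilt [-0.004 -0.001  0.   ]
```

>>> {"api": "arm_command", "payload": {
  "deltas": [-0.0393,0.0171,0.0007,0,0,-0.0437,-0.0393,0.0171,0.0007,0,0,-0.0437,-0.0393,0.0171,0.0007,0,0,-0.0437,-0.0393,0.0171,0.0007,0,0,-0.0437],
  "grip": 140
}}

```text
t: 24.75
tcp_pos: [546.3, 223.3, 175.0]
tcp_rot: [2.406, -2.012, -0.008]
contact_force: [1.1, 0.9, 0.0]
opening: 0.451
finger_force: 0.0
```

>>> {"api": "arm_command", "payload": {
  "deltas": [-0.0393,0.0171,0.0007,0,0,-0.0437,-0.0393,0.0171,0.0007,0,0,-0.0437,-0.0393,0.0171,0.0007,0,0,-0.0437,-0.0393,0.0171,0.0007,0,0,-0.0437,0,0,0,0,0,0]
}}

```text
t: 25.25
tcp_pos: [437.7, 363.9, 171.1]
tcp_rot: [2.58, -1.781, -0.016]
contact_force: [0.0, 0.2, -0.2]
opening: 0.45
finger_force: 0.0
```

>>> {"api": "arm_command", "payload": {
  "deltas": [0,0,0,0,0,0,0,0,0,0,0,0]
}}

```text
t: 25.45
tcp_pos: [444.7, 356.5, 173.8]
tcp_rot: [2.569, -1.8, -0.004]
contact_force: [-0.4, -0.5, -0.5]
opening: 0.453
finger_force: 0.0
```

```bash
python3 near.py 2>/dev/null; python3 - <<'E' 2>/dev/null
from det import *
p=plan(460.3,325,50,-1.22)
E
```

```text
angle 473 327 [34.0, 51.6] org [463.0, 323.7] head -1.223 chir 1.0
fork 368 262 [51.0, 111.8]
angle 455 230 [34.9, 52.2] org [464.5, 236.3] head 2.152 chir 1.0
[445.1 356.2 174. ] -1.223 0.449930253590877
n=3 row: [0.0115, -0.0012, 0.0413] 0,0,-0.0011  tilt [ 0.005 -0.    -0.   ]
```

>>> {"api": "arm_command", "payload": {
  "deltas": [0.0115,-0.0012,0.041,0,0,0,0.0115,-0.0012,0.041,0,0,0,0.0115,-0.0012,0.041,0,0,0,0,0,0.025,0,0,0,0,0,0.018,0,0,0]
}}

```text
t: 26.0
tcp_pos: [459.5, 324.0, 6.6]
tcp_rot: [2.567, -1.804, -0.006]
contact_force: [0.0, 0.7, 0.2]
opening: 0.45
finger_force: 0.0
```

>>> {"api": "arm_command", "payload": {
  "deltas": [0,0,0,0,0,0,0,0,0,0,0,0]
}}

```text
t: 26.2
tcp_pos: [459.7, 325.4, 8.5]
tcp_rot: [2.57, -1.801, -0.004]
contact_force: [0.9, 0.5, 0.0]
opening: 0.452
finger_force: 0.0
```

>>> {"api": "arm_command", "payload": {
  "deltas": [0,0,0,0,0,0,0,0,0,0,0,0,0,0,0,0,0,0,0,0,0,0,0,0,0,0,0,0,0,0],
  "grip": 255
}}

```text
t: 26.7
tcp_pos: [459.0, 327.1, 8.7]
tcp_rot: [2.574, -1.798, -0.005]
contact_force: [-0.5, 0.4, 3.7]
opening: 0.128
finger_force: 30.0
```

>>> {"api": "arm_command", "payload": {
  "deltas": [0,0,0,0,0,0,0,0,-0.03,0,0,0,0,0,-0.04,0,0,0,0,0,-0.03,0,0,0,0,0,-0.02,0,0,0]
}}

```text
t: 27.2
tcp_pos: [459.5, 326.8, 130.1]
tcp_rot: [2.573, -1.799, -0.004]
contact_force: [0.1, 0.2, -1.1]
opening: 0.128
finger_force: 29.9
```

>>> {"api": "arm_command", "payload": {
  "deltas": [0,0,0,0,0,0]
}}

```text
t: 27.3
tcp_pos: [460.4, 327.2, 130.2]
tcp_rot: [-2.575, 1.799, 0.002]
contact_force: [0.4, 0.5, -0.7]
opening: 0.129
finger_force: 29.9
```

```bash
python3 - <<'E' 2>/dev/null
from det import *
p=plan(560,70,125,-1.57)
E
```

```text
n=7 row: [0.039, -0.0066, 0.0007] 0,0,0.0500  tilt [0.    0.001 0.   ]
```

>>> {"api": "arm_command", "payload": {
  "deltas": [0.039,-0.0066,0.0007,0,0,0.05,0.039,-0.0066,0.0007,0,0,0.05,0.039,-0.0066,0.0007,0,0,0.05,0.039,-0.0066,0.0007,0,0,0.05]
}}

```text
t: 27.7
tcp_pos: [526.7, 182.8, 123.6]
tcp_rot: [2.377, -2.046, -0.007]
contact_force: [-0.1, 0.3, -0.2]
opening: 0.132
finger_force: 29.9
```

>>> {"api": "arm_command", "payload": {
  "deltas": [0.039,-0.0066,0.0007,0,0,0.05,0.039,-0.0066,0.0007,0,0,0.05,0.039,-0.0066,0.0007,0,0,0.05,0,0,0,0,0,0,0,0,0,0,0,0]
}}

```text
t: 28.2
tcp_pos: [557.6, 68.8, 121.7]
tcp_rot: [2.216, -2.22, -0.007]
contact_force: [0.4, 0.4, -0.7]
opening: 0.129
finger_force: 29.9
```

>>> {"api": "arm_command", "payload": {
  "deltas": [0,0,0.04,0,0,0,0,0,0.03,0,0,0,0,0,0.015,0,0,0,0,0,0.008,0,0,0,0,0,0,0,0,0]
}}

```text
t: 28.7
tcp_pos: [557.3, 71.4, 29.0]
tcp_rot: [2.222, -2.216, -0.008]
contact_force: [0.5, 0.4, -0.3]
opening: 0.132
finger_force: 30.0
```

>>> {"api": "arm_command", "payload": {
  "deltas": [0,0,0,0,0,0]
}}

```text
t: 28.8
tcp_pos: [557.9, 70.6, 30.0]
tcp_rot: [2.221, -2.217, -0.005]
contact_force: [-0.1, -0.0, -1.1]
opening: 0.127
finger_force: 30.0
```

>>> {"api": "arm_command", "payload": {
  "deltas": [0,0,0,0,0,0,0,0,0,0,0,0,0,0,0,0,0,0],
  "grip": 185
}}

```text
t: 29.1
tcp_pos: [558.1, 69.8, 30.3]
tcp_rot: [2.22, -2.218, -0.004]
contact_force: [-0.3, -0.8, 0.3]
opening: 0.274
finger_force: 0.1
```

>>> {"api": "arm_command", "payload": {
  "deltas": [0,0,-0.03,0,0,0,0,0,-0.045,0,0,0,0,0,-0.045,0,0,0,0,0,-0.03,0,0,0,0,0,0,0,0,0]
}}

```text
t: 29.6
tcp_pos: [561.2, 69.2, 184.1]
tcp_rot: [-2.22, 2.219, -0.005]
contact_force: [0.7, -0.9, 0.1]
opening: 0.271
finger_force: 0.0
```

```bash
python3 - <<'E' 2>/dev/null
from det import *
p=plan(443,267,178,-0.985)
E
```

```text
n=6 row: [-0.0373, 0.0113, 0.001] 0,0,-0.0976  tilt [-0.004 -0.     0.   ]
```

>>> {"api": "arm_command", "payload": {
  "deltas": [-0.0373,0.0113,0.001,0,0,-0.0976,-0.0373,0.0113,0.001,0,0,-0.0976,-0.0373,0.0113,0.001,0,0,-0.0976],
  "grip": 140
}}

```text
t: 29.9
tcp_pos: [513.2, 178.8, 176.2]
tcp_rot: [2.523, -1.866, -0.006]
contact_force: [0.2, 0.2, -0.4]
opening: 0.453
finger_force: 0.0
```

>>> {"api": "arm_command", "payload": {
  "deltas": [-0.0373,0.0113,0.001,0,0,-0.0976,-0.0373,0.0113,0.001,0,0,-0.0976,-0.0373,0.0113,0.001,0,0,-0.0976,0,0,0,0,0,0]
}}

```text
t: 30.3
tcp_pos: [434.7, 272.4, 172.7]
tcp_rot: [2.773, -1.468, -0.017]
contact_force: [0.4, -0.6, -1.2]
opening: 0.451
finger_force: 0.0
```

>>> {"api": "arm_command", "payload": {
  "deltas": [0,0,0,0,0,0,0,0,0,0,0,0]
}}

```text
t: 30.5
tcp_pos: [441.1, 266.4, 174.2]
tcp_rot: [2.764, -1.487, -0.004]
contact_force: [0.2, -0.7, -0.2]
opening: 0.449
finger_force: 0.0
```

```bash
python3 near.py 2>/dev/null; python3 - <<'E' 2>/dev/null
from det import *
p=plan(465.5,233,50,-0.985)
E
```

```text
angle 455 230 [33.6, 51.5] org [464.3, 235.6] head 2.154 chir 1.0
fork 601 305 [77.5, 210.5]
[441.3 266.2 174.3] -0.988 0.4506286641005662
n=3 row: [0.0137, -0.0006, 0.0414] 0,0,-0.0008  tilt [0.004 0.001 0.   ]
```

>>> {"api": "arm_command", "payload": {
  "deltas": [0.0137,-0.0006,0.041,0,0,0,0.0137,-0.0006,0.041,0,0,0,0.0137,-0.0006,0.041,0,0,0,0,0,0.025,0,0,0,0,0,0.018,0,0,0]
}}

```text
t: 31.05
tcp_pos: [464.4, 231.7, 6.2]
tcp_rot: [2.761, -1.489, -0.006]
contact_force: [0.2, 0.0, 0.1]
opening: 0.452
finger_force: 0.0
```

>>> {"api": "arm_command", "payload": {
  "deltas": [0,0,0,0,0,0,0,0,0,0,0,0]
}}

```text
t: 31.25
tcp_pos: [464.5, 233.2, 8.4]
tcp_rot: [2.764, -1.486, -0.005]
contact_force: [-1.3, -0.0, 0.1]
opening: 0.452
finger_force: 0.0
```

>>> {"api": "arm_command", "payload": {
  "deltas": [0,0,0,0,0,0,0,0,0,0,0,0,0,0,0,0,0,0,0,0,0,0,0,0,0,0,0,0,0,0],
  "grip": 255
}}

```text
t: 31.75
tcp_pos: [464.1, 234.7, 8.9]
tcp_rot: [2.767, -1.484, -0.005]
contact_force: [-0.1, 0.2, 5.8]
opening: 0.127
finger_force: 30.0
```

>>> {"api": "arm_command", "payload": {
  "deltas": [0,0,0,0,0,0,0,0,-0.03,0,0,0,0,0,-0.04,0,0,0,0,0,-0.03,0,0,0,0,0,-0.02,0,0,0]
}}

```text
t: 32.25
tcp_pos: [464.6, 234.5, 130.2]
tcp_rot: [2.767, -1.484, -0.004]
contact_force: [-0.4, 1.0, -0.6]
opening: 0.128
finger_force: 30.0
```

>>> {"api": "arm_command", "payload": {
  "deltas": [0,0,0,0,0,0]
}}

```text
t: 32.35
tcp_pos: [465.6, 234.9, 130.4]
tcp_rot: [-2.768, 1.484, 0.001]
contact_force: [-0.4, -0.4, -0.7]
opening: 0.13
finger_force: 30.0
```

```bash
python3 - <<'E' 2>/dev/null
from det import *
p=plan(571,-22,125,-1.57)
E
```

```text
n=7 row: [0.0402, -0.0022, 0.0008] 0,0,0.0837  tilt [-0.     0.001 -0.   ]
```

>>> {"api": "arm_command", "payload": {
  "deltas": [0.0402,-0.0022,0.0008,0,0,0.0837,0.0402,-0.0022,0.0008,0,0,0.0837,0.0402,-0.0022,0.0008,0,0,0.0837,0.0402,-0.0022,0.0008,0,0,0.0837]
}}

```text
t: 32.75
tcp_pos: [543.5, 93.9, 123.4]
tcp_rot: [2.477, -1.926, -0.007]
contact_force: [1.2, 0.5, -1.1]
opening: 0.128
finger_force: 30.0
```

>>> {"api": "arm_command", "payload": {
  "deltas": [0.0402,-0.0022,0.0008,0,0,0.0837,0.0402,-0.0022,0.0008,0,0,0.0837,0.0402,-0.0022,0.0008,0,0,0.0837,0,0,0,0,0,0,0,0,0,0,0,0]
}}

```text
t: 33.25
tcp_pos: [569.0, -23.4, 121.1]
tcp_rot: [2.216, -2.22, -0.007]
contact_force: [0.4, 1.2, -0.9]
opening: 0.125
finger_force: 30.0
```

>>> {"api": "arm_command", "payload": {
  "deltas": [0,0,0.04,0,0,0,0,0,0.03,0,0,0,0,0,0.015,0,0,0,0,0,0.008,0,0,0,0,0,0,0,0,0]
}}

```text
t: 33.75
tcp_pos: [569.3, -20.7, 28.7]
tcp_rot: [2.223, -2.217, -0.007]
contact_force: [0.2, 0.1, 0.1]
opening: 0.132
finger_force: 30.0
```

>>> {"api": "arm_command", "payload": {
  "deltas": [0,0,0,0,0,0]
}}

```text
t: 33.85
tcp_pos: [569.5, -21.4, 29.3]
tcp_rot: [2.222, -2.217, -0.005]
contact_force: [0.2, 0.1, 0.2]
opening: 0.129
finger_force: 30.0
```

>>> {"api": "arm_command", "payload": {
  "deltas": [0,0,0,0,0,0,0,0,0,0,0,0,0,0,0,0,0,0],
  "grip": 185
}}

```text
t: 34.15
tcp_pos: [569.5, -22.5, 29.6]
tcp_rot: [2.22, -2.218, -0.004]
contact_force: [0.4, -0.4, -0.0]
opening: 0.273
finger_force: 0.0
```

>>> {"api": "arm_command", "payload": {
  "deltas": [0,0,-0.03,0,0,0,0,0,-0.045,0,0,0,0,0,-0.045,0,0,0,0,0,-0.03,0,0,0,0,0,0,0,0,0]
}}

```text
t: 34.65
tcp_pos: [572.6, -23.6, 183.5]
tcp_rot: [-2.221, 2.22, -0.006]
contact_force: [0.5, -0.0, -0.3]
opening: 0.275
finger_force: 0.0
```

```bash
python3 - <<'E' 2>/dev/null
from det import *
f=wrist_frame(); g=env.grab_frame("top");h=env.grab_frame("scene")
cv2.imwrite("pics/c6.png",np.hstack([cv2.resize(f["img"],(400,300)),cv2.resize(h["img"],(400,300))])[:,:,::-1])
cv2.imwrite("pics/t6.png",g["img"][:,:,::-1])
p=plan(459,20.5,110,-1.557)
E
```

```text
n=4 row: [-0.0108, 0.0276, 0.0171] 0,0,-0.0033  tilt [0.006 0.    0.   ]
```

View pics/c6.png

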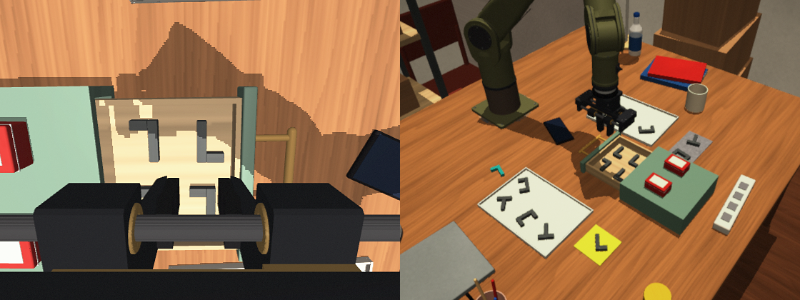

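All four angles lie flat in the drawer (scene half, about (620,160)). The tins are on top and the samples are untouched. Next I'll grip the handle and push the drawer shut.

>>> {"api": "arm_command", "payload": {
  "deltas": [-0.0108,0.0276,0.0171,0,0,-0.003,-0.0108,0.0276,0.0171,0,0,-0.003,-0.0108,0.0276,0.0171,0,0,-0.003,-0.0108,0.0276,0.0171,0,0,-0.003,0,0,0,0,0,0],
  "grip": 140
}}

```text
t: 35.3
tcp_pos: [452.1, 22.3, 108.8]
tcp_rot: [2.229, -2.199, -0.022]
contact_force: [0.7, 0.7, 0.3]
opening: 0.451
finger_force: 0.0
```

>>> {"api": "arm_command", "payload": {
  "deltas": [0,0,0,0,0,0,0,0,0,0,0,0]
}}

```text
t: 35.5
tcp_pos: [460.4, 19.3, 111.2]
tcp_rot: [2.232, -2.206, -0.002]
contact_force: [-0.2, -0.4, 0.2]
opening: 0.449
finger_force: 0.0
```

```bash
python3 - <<'E' 2>/dev/null
from det import *
print(state()[1]); p=plan(459.5,20.5,37,-1.557)
E
```

```text
[460.3973988   19.34791361 111.2087515 ]
n=2 row: [-0.0006, 0.0004, 0.0371] 0,0,-0.0010  tilt [ 0.003 -0.001 -0.   ]
```

>>> {"api": "arm_command", "payload": {
  "deltas": [0,0,0.03,0,0,0,0,0,0.025,0,0,0,0,0,0.019,0,0,0,0,0,0,0,0,0]
}}

```text
t: 35.9
tcp_pos: [459.2, 19.2, 35.8]
tcp_rot: [2.23, -2.207, -0.007]
contact_force: [-0.5, -0.2, -0.0]
opening: 0.453
finger_force: 0.0
```

>>> {"api": "arm_command", "payload": {
  "deltas": [0,0,0,0,0,0,0,0,0,0,0,0,0,0,0,0,0,0,0,0,0,0,0,0,0,0,0,0,0,0],
  "grip": 255
}}

```text
t: 36.4
tcp_pos: [459.8, 19.9, 38.1]
tcp_rot: [2.234, -2.206, -0.001]
contact_force: [1.0, -0.8, 5.7]
opening: 0.113
finger_force: 30.0
```

>>> {"api": "arm_command", "payload": {
  "deltas": [0,-0.01,0,0,0,0,0,-0.02,0,0,0,0,0,-0.025,0,0,0,0,0,-0.025,0,0,0,0,0,-0.025,0,0,0,0]
}}

```text
t: 36.9
tcp_pos: [564.3, 21.5, 38.2]
tcp_rot: [2.233, -2.205, -0.005]
contact_force: [-1.0, 0.3, 5.4]
opening: 0.112
finger_force: 30.0
```

>>> {"api": "arm_command", "payload": {
  "deltas": [0,-0.025,0,0,0,0,0,-0.015,0,0,0,0,0,-0.01,0,0,0,0,0,0,0,0,0,0,0,0,0,0,0,0]
}}

```text
t: 37.4
tcp_pos: [615.7, 22.2, 38.2]
tcp_rot: [2.235, -2.206, -0.001]
contact_force: [1.7, -0.0, 8.0]
opening: 0.113
finger_force: 30.0
```

>>> {"api": "arm_command", "payload": {
  "deltas": [0,-0.002,0,0,0,0,0,-0.002,0,0,0,0,0,-0.001,0,0,0,0,0,0,0,0,0,0]
}}

```text
t: 37.8
tcp_pos: [619.6, 22.3, 38.2]
tcp_rot: [2.234, -2.206, -0.003]
contact_force: [-1.1, 1.0, 9.6]
opening: 0.115
finger_force: 30.0
```

>>> {"api": "arm_command", "payload": {
  "deltas": [0,-0.002,0,0,0,0,0,-0.001,0,0,0,0,0,0,0,0,0,0]
}}

```text
t: 38.1
tcp_pos: [619.8, 22.3, 38.1]
tcp_rot: [2.231, -2.204, -0.01]
contact_force: [-6.4, 1.1, 13.2]
opening: 0.114
finger_force: 30.0
```

>>> {"api": "arm_command", "payload": {
  "deltas": [0,-0.002,0,0,0,0,0,-0.001,0,0,0,0,0,0,0,0,0,0]
}}

```text
t: 38.4
tcp_pos: [619.8, 22.3, 38.0]
tcp_rot: [2.228, -2.203, -0.018]
contact_force: [-11.6, 1.4, 20.4]
opening: 0.117
finger_force: 30.0
```

>>> {"api": "arm_command", "payload": {
  "deltas": [0,0.004,0,0,0,0,0,0,0,0,0,0]
}}

```text
t: 38.6
tcp_pos: [619.7, 22.3, 38.1]
tcp_rot: [2.232, -2.205, -0.007]
contact_force: [-3.8, 1.3, 11.6]
opening: 0.11
finger_force: 30.0
```

>>> {"api": "arm_command", "payload": {
  "deltas": [0,0,0,0,0,0,0,0,0,0,0,0,0,0,0,0,0,0,0,0,0,0,0,0],
  "grip": 150
}}

```text
t: 39.0
tcp_pos: [620.6, 22.1, 36.4]
tcp_rot: [2.232, -2.205, -0.005]
contact_force: [0.4, 0.2, -0.0]
opening: 0.411
finger_force: 0.0
```

>>> {"api": "arm_command", "payload": {
  "deltas": [0,0,-0.02,0,0,0,0,0,-0.03,0,0,0,0,0,-0.045,0,0,0,0,0,-0.045,0,0,0,0,0,0,0,0,0]
}}

```text
t: 39.5
tcp_pos: [625.2, 20.6, 182.5]
tcp_rot: [-2.233, 2.206, -0.009]
contact_force: [0.3, -0.4, 0.9]
opening: 0.414
finger_force: 0.0
```

>>> {"api": "arm_command", "payload": {
  "deltas": [0,0.045,0,0,0,0,0,0.045,0,0,0,0,0,0.045,0,0,0,0,0,0,0,0,0,0]
}}

```text
t: 39.9
tcp_pos: [476.8, 20.4, 176.2]
tcp_rot: [2.223, -2.205, -0.021]
contact_force: [0.5, 1.1, -0.9]
opening: 0.411
finger_force: 0.0
```

```bash
python3 look.py l7 2>/dev/null; python3 - <<'E' 2>/dev/null
from det import *
f=env.grab_frame("top"); im=f["img"].astype(int); m=(im[...,0]-im[...,2]>60)&(im[...,1]-im[...,2]>38)
print([(v,im[v,240].tolist()) for v in range(142,194,2)])
h=env.grab_frame("scene")
cv2.imwrite("pics/c7.png",np.hstack([cv2.resize(f["img"],(400,300)),cv2.resize(h["img"],(400,300))])[:,:,::-1])
w=wrist_frame(); print(w2px(w,[[621,22,43],[667,22,62],[682,22,75]])); cv2.imwrite("pics/w7.png",w["img"][:,:,::-1])
E
```

```text
tin 104 289.0 ((784.0848999023438, -29.927759170532227), (49.146915435791016, 29.317155838012695), 0.5654364228248596)
tin 104 294.5 ((782.9961547851562, 78.73443603515625), (49.48997116088867, 29.341920852661133), 1.401337742805481)
tin 104 415.0 ((919.1103515625, 84.51924133300781), (21.132877349853516, 166.92552185058594), 0.5651872158050537)
tee 411 -344 [45.9, 50.4]
fork 401 -249 [31.7, 59.0]
fork 511 -334 [32.2, 58.9]
tee 593 -330 [44.1, 52.3]
[(142, [62, 63, 50]), (144, [76, 74, 55]), (146, [77, 74, 56]), (148, [66, 68, 48]), (150, [52, 52, 39]), (152, [63, 60, 46]), (154, [89, 88, 63]), (156, [96, 93, 67]), (158, [84, 82, 59]), (160, [73, 71, 49]), (162, [72, 71, 50]), (164, [68, 65, 44]), (166, [70, 68, 46]), (168, [70, 66, 44]), (170, [71, 65, 47]), (172, [72, 69, 50]), (174, [70, 66, 49]), (176, [68, 67, 43]), (178, [70, 66, 50]), (180, [66, 64, 44]), (182, [64, 63, 39]), (184, [68, 64, 46]), (186, [68, 63, 47]), (188, [67, 63, 45]), (190, [64, 61, 41]), (192, [66, 62, 45])]
[[115.02450487 199.51832538]
 [ 44.14814135 204.32716583]
 [ 12.23593227 208.28255609]]
```

View pics/c7.png

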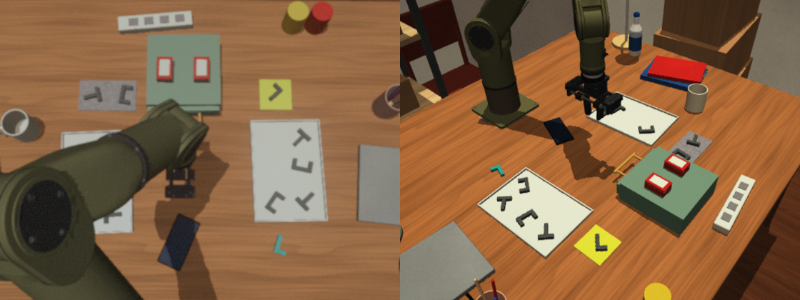

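```bash
python3 - <<'E' 2>/dev/null
from det import *
w=wrist_frame(); im=w["img"].astype(int)
for v in (190,200):
    print([(u,im[v,u].tolist()) for u in range(90,140,4)])
m=(im[...,0]-im[...,2]>70)&(im[...,1]-im[...,2]>40)&(im[...,0]<190)
print(np.where(m[195,60:180])[0]+60)
print(px2w(w,[[100,195],[110,195],[120,195]],43), state()[1])
E
```

```text
[(90, [253, 201, 133]), (94, [252, 203, 133]), (98, [254, 212, 140]), (102, [254, 212, 139]), (106, [253, 209, 137]), (110, [254, 235, 139]), (114, [255, 252, 169]), (118, [254, 231, 136]), (122, [180, 137, 77]), (126, [252, 198, 131]), (130, [255, 199, 132]), (134, [174, 117, 79]), (138, [171, 117, 78])]
[(90, [255, 196, 129]), (94, [252, 197, 130]), (98, [254, 217, 141]), (102, [254, 213, 142]), (106, [254, 212, 140]), (110, [248, 193, 120]), (114, [255, 249, 160]), (118, [255, 242, 147]), (122, [232, 182, 104]), (126, [252, 191, 126]), (130, [252, 195, 130]), (134, [172, 118, 80]), (138, [169, 115, 76])]
[123 124 142]
[[633.86442728  18.32052849  43.        ]
 [625.65190942  18.21588031  43.        ]
 [617.43882747  18.11122493  43.        ]] [488.37548306  20.43512576 177.21098778]
```

View pics/w7.png

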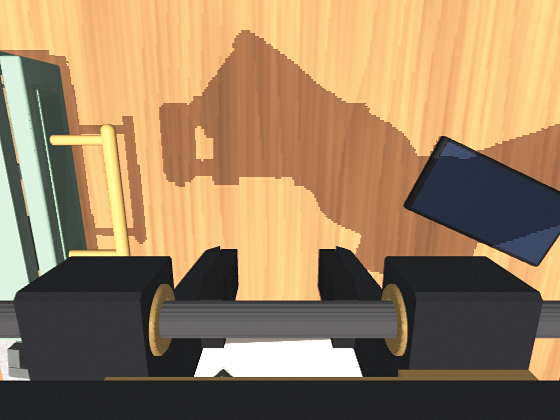

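The handle bar at about column 116 maps to x≈621, which is where the shut drawer's handle should be. The gripper is clear of everything, so I'll hand in.

```bash
python3 -c "
from bench import env
print(env.hand_in())"
```

```text
the job is handed in; nothing more can be done
None
```

I handed the job in after about 40 s of robot time: both red tins are on top of the unit, all four angle fittings are in the drawer, and the drawer is fully shut.

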